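# Draw a hot drying tray out to its stop with the tray hook

### The job

The air stone in the drying oven is dry and has to cool: take the tray hook from its stand, hook it through the finger hole of the hot tray and draw the tray out until it comes up firmly against its travel stop, gently, keeping the pull below 15 newtons. Then unhook, leave the tray out with the stone in it, and hang the hook back in its stand. Oven and tray are hot, so touch them with nothing but the hook, and do not disturb the bottles.

Things in the scene. Friction and masses are not known exactly. Their poses are not given: they have to be found in the camera images.
- oven: White bench drying oven, hot, fixed: 250 wide (y) x 200 deep (x) x 95 mm high. Origin: centre of its footprint, on the table; +x points into it, away from the robot; front face at x = -100, flat top at z = 95. Above z = 71 the front is a control strip, its knob 11 mm proud; below it the tray on runners (1.5 mm play sideways, about 2 mm up), sliding straight out along -x.
- tray_shut (a point): Fixed point of the oven, x = -14, y = 0, z = 20 mm in its frame: the tray's origin lies here when shut. Two sprung ball catches hold the tray shut; in the first 8 mm they give at a pull of some 5 to 10 N, then it runs with 2 to 6 N. A hidden solid stop ends its way at 32 to 76 mm, as set by a clamp knob on the oven's right side; different each time, so feel for it.
- tray: Hot steel tray, about 0.5 kg, loose on its runners: 190 wide (y) x 175 long (x) x 25 mm high, open on top, floor 3 thick. Origin: under the middle of its floor; +x points into the oven. Its upright front plate is 212 wide x 48 high, from x = -91.5 to -87.5 and z = -6 to 42. The first 35 mm behind the plate are empty.
- finger_hole (a point): Centre of the round 28 mm finger hole in the tray's 4 mm front plate, on its front surface, axis along the tray's x (tray frame x = -91.5, y = 0, z = 19 mm). The hook's foot and 18 mm high tip pass level through it; with the tip behind the plate, lifting the hook 13 mm from the centred height catches the tip behind the plate (17 mm: foot meets the hole's upper edge).
- hook: Tray hook, 0.12 kg: upright 6 mm steel rod, wooden handle on top, upturned foot below. Origin: on the rod's axis level with the foot's underside; z up, +x where the foot points. The foot (6 mm rod) runs 22 mm along +x to the centre of the tip and ends at x = 25; there the 6 mm tip turns up to z = 18. Handle: 16 thick (x) x 34 wide (y), z = 80 to 132.
- hook_grip (a point): Point in the middle of the hook's handle, on the rod's axis, 112 mm above the hook's origin. Grip here firmly from above with the fingers closing along the hook's x, across the 16 mm thickness, so that the handle cannot rock when the foot is pulled.
- hook_stand: Fixed steel stand of the hook: foot plate 100 x 76 x 10 mm, post, and a level fork of two prongs, top at z = 100, x = -19 to 47, y = 5 to 20 on each side. Origin: on the table below the place of the hook's rod. The 10 mm slot between the prongs runs along x, open at -x, closed at x = 44; the hook's foot passes straight up or down through it when it points along the stand's +x.
- hook_seat (a point): Point in the stand's slot at the top of the prongs (100 mm above the stand's origin), where the underside of the hook's handle rests, rod in the slot, foot towards the stand's +x; the hook's origin is then 80 mm below. Round cross ribs, 3 mm high and 21 mm apart in the clear along x, keep the 16 mm handle in place.
- air_stone: Dark grey air stone, a bar 169 x 20 x 19 mm lying across the tray, its long axis along the tray's y. Origin: middle of its underside.
- dropper_bottle: Brown dropper bottle with black top, 31 mm across, 87 mm high, standing loose on the table; bystander. Origin: middle of its underside.
- wash_bottle: White wash bottle with blue cap and bent spout, 68 x 113 x 197 mm high, standing loose on the table; bystander. Origin: middle of its underside.

How it is judged:
On the way, in this order (a step that is already met when the one before it is completed fails the run):
1. the hook is lifted clear of its stand (z of hook in the frame of hook_stand above 0.05 m), for 0.1 s.
2. the hook holds the tray with more than 1.5 N against its travel stop, at least 28 mm out (x of tray in the frame of oven below -0.042 m and contact force between tray and oven above 1.5 N and contact force between hook and tray above 1.5 N), for 0.05 s.
At the end, for the whole second after the job is handed in: The tray rests at least 28 mm out of the oven with the air stone still inside its walls, and the hook hangs upright at rest in its stand: its origin within 7 mm sideways of the stand's axis and 16 to 25 mm above the stand's origin, tilted less than 0.12 rad (x of tray in the frame of oven below -0.042 m and linear speed of each of tray, hook below 0.01 m/s and x of hook in the frame of hook_stand between -0.007 and 0.007 m and y of hook in the frame of hook_stand between -0.007 and 0.007 m and z of hook in the frame of hook_stand between 0.016 and 0.025 m and angle between hook's own z axis and vertical below 0.12 rad and x of air_stone in the frame of tray between -0.088 and 0.088 m and y of air_stone in the frame of tray between -0.095 and 0.095 m and z of air_stone in the frame of tray between -0.002 and 0.028 m); the robot touches nothing.
It fails at once if the hook presses on the tray or the oven with more than 15 N (contact force between hook and tray above 15 N or contact force between hook and oven above 15 N).
It fails at once if the robot itself touches the hot tray or oven (contact force between any of the fingers, the arm and tray above 0.5 N or contact force between any of the fingers, the arm and oven above 0.5 N).
It fails at once if a bottle is shifted by more than 30 mm or tipped (distance of any of dropper_bottle, wash_bottle from where it was at the start of the episode above 0.03 m or angle between any of dropper_bottle, wash_bottle's own z axis and vertical above 0.4 rad).
It also fails if it takes over 69 s, if anything falls off the work surface, if the arm or the gripper's body presses on something with over 40 N, if the wrist force passes 120 N, or if a joint passes its speed limit or range.

### The arm

A 6-joint arm with a two-finger parallel gripper is mounted at the origin on a cart in front of the work surface, level with it; the furniture and walls round the work are solid. World frame = base frame: x ahead of the robot, y to its left, z up, the work surface at z = 0. Lengths are in m, angles in rad, forces in N, time in s.
With the tool pointing down it reaches from about 0.375 to 0.9 m from the base axis. Payload 3.1 kg.
Tool frame: the origin (TCP) lies on the centre line of the jaws, within the pads' length; the fingertips stand 25 mm ahead of it and the grasp point (between the pads) lies 6 mm ahead of it; z points along the fingers, y is the line along which they close (so a half turn about z gives the same grasp; the last joint's range is limited). The gripper opens to 85 mm and grips with 20 to 120 N. Pads are 22 mm wide; open, the fingers measure 114 mm over their backs; the gripper's body (76 mm by 85 mm) begins 54 mm behind the grasp point. The pads swing forward as they close: fully open they stand 13 mm farther back than shut.
Start: joints at [-1.345, 0.527, 1.433, -0, 1.181, -0.178], TCP at [0.246, -0.574, 0.256] pointing down, gripper open.
Joint ranges: [-3.08, 3.08], [-0.75, 2.2], [0.22, 2.44], [-1.43, 4.57], [0, 2.65], [-2.85, 2.85]. Speed limits (rad/s): [2.79, 2.79, 3.14, 3.14, 3.14, 3.14].

### API

Orientations are given as a unit quaternion [w, x, y, z].
In Python, from cell import r gives the robot as it stands.
- The arm moves only by the tool drive_tool, never from a script. Its argument "targets" is a list of rows, each a list of 6 numbers: the shift along the tool's x, y, z in units of 25 mm (1.0 is 25 mm), then the turn, a rotation vector about the tool's x, y, z in units of 6 degrees (1.0 is 6 degrees). In form: [[dx, dy, dz, wx, wy, wz], ...]. A call has exactly 5 rows; each row shifts and turns the commanded pose from where the row before left it, along the tool's axes as they then stand; what a row does not reach is not made up. A row lasts 1/10 s, in which the tool goes at most 50 mm and 8.59 degrees, less where a joint would pass 70% of its speed; a pose out of reach is approached as far as the arm can. A call is refused whole if a number of a shift passes 1 or a number of a turn 1, either way. A call with a gripper value outside its range is refused whole. "gripper" is the finger opening in mm, from 0 to 85.4, set as the call begins (left out, the last holds). The fingers move at their own pace and stop on an object; "newtons" is the grip in N (left out, the last holds). Time passes only in rows, so rows that do not move let the fingers close, or fill a call up. It gives the time, the measured TCP pose, the force, the opening and the grip force at its end, in the units of the state.
- r.read_state(): the state, without advancing time (a new reading comes with each control period).
- r.snapshot(name): name is "side" or "top"; returns the picture (384x512x3 uint8, red, green, blue); there is no depth.
- r.get_calibration(name): a dict with "vertical_fov" (degrees; the focal length in pixels is half the picture's height over the tangent of half this angle, whatever the lens; pixels are square), "cx", "cy" (the principal point, pixels), "cam_to_world" (4x4, takes a point from camera to world coordinates). Camera axes: x right, y up, looking along -z (the intrinsics and any distortion apply to the point x, -y, -z); pixel columns grow to the right and rows downward; lengths in m; the calibration is good to about 2 mm. A picture is of the moment at which its call begins. get_calibration takes no time and is no camera call.
- r.sign_off(): hands the job in; it is judged then, once.
The state is a dict: "t": time; "q": joint angles; "dq": joint speeds; "joint_torque": joint torques, N m; "position": TCP position; "eef_rot": TCP orientation; "contact_force": force on the tool from outside, world axes, zero at the start; "moment": the same for the moment, N m; "grip_width": finger opening in m; "gripper_force": force on a finger pad.
Only numpy, scipy, OpenCV 4.12 (cv2) and the standard library are available. Lean on these libraries where they do the work, as an engineer would, in place of code of your own. Each camera call takes 0.05 s, during which the arm holds its last target. There are 200 camera calls.

## Working session

There is one attempt and no reset: what is moved stays moved. The work goes in short steps, Python scripts to look and compute and a tool call to move; the robot and the scene stay as the last step left them, time stands still between calls to the robot, and variables do not carry over. Pictures are saved under pics/ and viewed, at most 13 in all, crops included, and the job is handed in when it is done.

Besides the shell and the picture viewer there is one more tool, called after "Call:" as a command line: name --pt "numbers of a row" for each row, then --argument value for the rest. drive_tool: Moves the arm, as the interface text tells. Its arguments: {"type":"object","properties":{"targets":{"type":"array","items":{"type":"array","items":{"type":"number"}}},"gripper":{"type":"number"},"newtons":{"type":"number"}},"required":["targets"]}

```bash
ls; mkdir -p pics
python3 - <<'E'
from cell import r
import cv2, numpy as np
for n in("side","top"):
    im=r.snapshot(n); cv2.imwrite(f"pics/{n}0.png",im[:,:,::-1])
    c=r.get_calibration(n); print(n,{k:(np.round(v,4).tolist() if k=="cam_to_world" else v) for k,v in c.items()})
s=r.read_state(); print(s)
E
```

```text
pics
side {'vertical_fov': 50.48902221181105, 'cx': 253.63868688883636, 'cy': 191.00719110573436, 'cam_to_world': [[0.7714, -0.5334, 0.3471, 0.8954], [0.6362, 0.6571, -0.4042, -0.4129], [-0.0125, 0.5326, 0.8463, 0.8757], [0.0, 0.0, 0.0, 1.0]]}
top {'vertical_fov': 43.117195413014414, 'cx': 256.88747033803656, 'cy': 190.2373374838562, 'cam_to_world': [[0.0973, 0.9739, -0.2053, 0.3298], [-0.9952, 0.0945, -0.0234, -0.0472], [-0.0034, 0.2066, 0.9784, 1.4089], [0.0, 0.0, 0.0, 1.0]]}
{'t': 0.1, 'q': array([-1.34448904e+00,  5.28371013e-01,  1.43376696e+00,  1.70283527e-05,
        1.18143209e+00, -1.78509407e-01]), 'dq': array([ 0.00091338, -0.00338888, -0.00252196, -0.00081917,  0.00065751,
       -0.00308538]), 'joint_torque': array([-4.43468434e-05, -4.43304026e+01, -1.78585714e+01, -3.07488153e-04,
        3.90109053e-03, -5.76374148e-06]), 'position': array([ 0.24604563, -0.57388041,  0.25543508]), 'eef_rot': array([-9.88610233e-04,  9.79585444e-01,  2.01025822e-01, -1.57552924e-05]), 'contact_force': array([ 0.0157672 , -0.94039878, -0.51802218]), 'moment': array([ 0.04270966, -0.03029891, -0.01466217]), 'gripper_force': 0.0, 'grip_width': 0.08542837628578386}
```

View pics/side0.png

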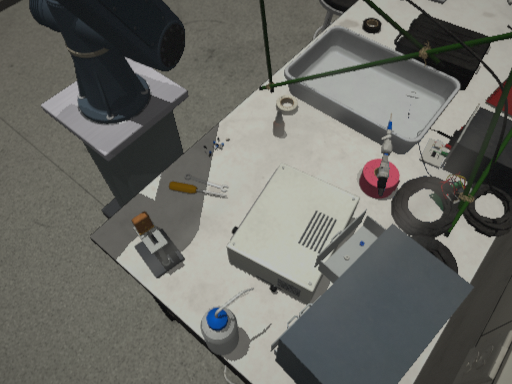

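View pics/top0.png

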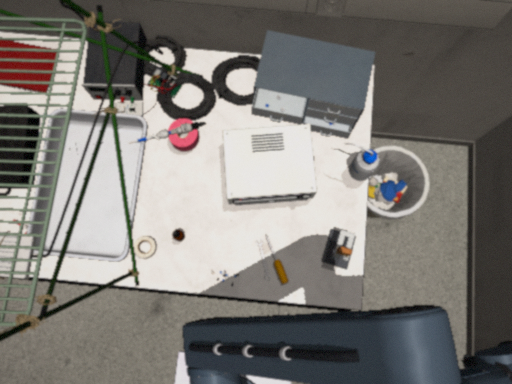

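The side view shows the handle near (145,222), the stand near (158,250) and the oven top with corners at about (285,168), (232,240), (305,290) and (358,205). In the top view the oven is at (268,162), the stand at (340,247) and the dropper bottle at (179,234). Next I'll zoom in.

```bash
cat > h.py <<'E'
import numpy as np, cv2
from cell import r
def ray(n,u,v):
    c=r.get_calibration(n); f=192/np.tan(np.radians(c["vertical_fov"]/2)); T=np.array(c["cam_to_world"])
    d=T[:3,:3]@np.array([(u-c["cx"])/f,-(v-c["cy"])/f,-1]); return T[:3,3],d/np.linalg.norm(d)
def onz(n,u,v,z):
    o,d=ray(n,u,v); return o+d*(z-o[2])/d[2]
def tri(a,b):
    (o1,d1),(o2,d2)=ray(*a),ray(*b)
    t=np.linalg.lstsq(np.c_[d1,-d2],o2-o1,rcond=None)[0]; p,q=o1+d1*t[0],o2+d2*t[1]
    return (p+q)/2,np.linalg.norm(p-q)
def proj(n,P):
    c=r.get_calibration(n); f=192/np.tan(np.radians(c["vertical_fov"]/2)); T=np.array(c["cam_to_world"])
    p=T[:3,:3].T@(np.array(P)-T[:3,3]); return np.array([c["cx"]+f*p[0]/-p[2],c["cy"]-f*p[1]/-p[2]])
E
python3 - <<'E'
import cv2,numpy as np
s=cv2.imread("pics/side0.png");t=cv2.imread("pics/top0.png")
def crop(im,x,y,w,h):  return cv2.resize(im[y:y+h,x:x+w],(400,300),interpolation=cv2.INTER_CUBIC)
a=np.vstack([np.hstack([crop(t,210,115,120,90),crop(t,310,215,60,45+0*1)]),np.hstack([crop(s,220,155,160,120+20-20),crop(s,115,200,80,60+20-0-20+0)])])
cv2.imwrite("pics/z.png",a)
E
```

```text
(no output)
```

View pics/z.png

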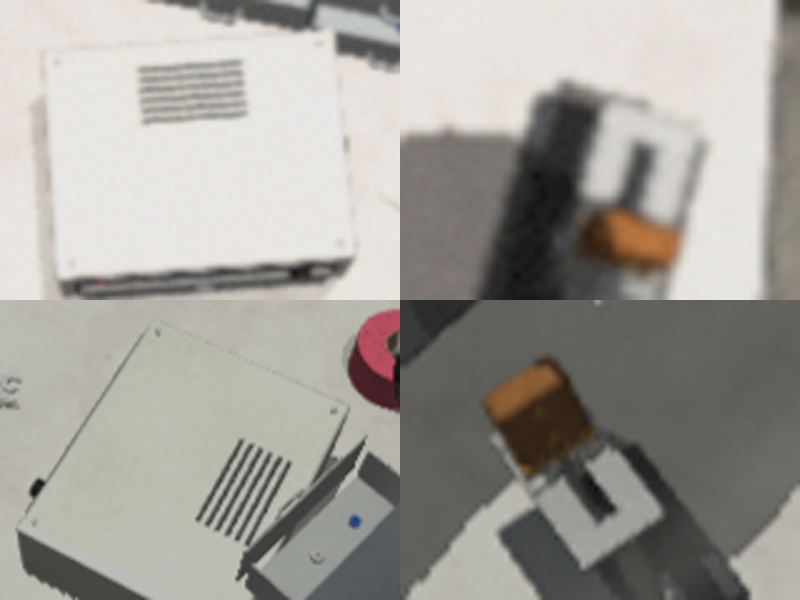

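The zoom shows the slot open toward the robot and the handle's top face in both views: about (635,228) top right and (528,390) bottom right. The oven corners are clear. Now I'll measure.

Run:
```python
from h import *
np.set_printoptions(precision=4,suppress=True)
T=lambda x,y:("top",210+x/3.333-.35,115+y/3.333-.35)
S=lambda x,y:("side",220+x/2.5-.3,155+(y-300)/2.5-.3)
for nm,a,b in(("FL",(60,275),(150,323)),("FR",(355,257),(18,530)),("BL",(43,50),(347,410))):
    print(nm,tri(T(*a),S(*b)), onz(*T(*a),.095),onz(*S(*b),.095))
print("BR",onz(*T(335,33),.095))
T2=lambda x,y:("top",310+(x-400)/6.667-.42,215+y/6.667-.42)
S2=lambda x,y:("side",115+(x-400)/5-.4,200+(y-300)/5-.4)
# fork corners on top: far-right, far-left ; slot end
for nm,a,b in(("fork far right",(705,145),(585,570)),("fork far left",(608,95),(662,510)),("slotend",(648,143),(605,512))):
    print(nm,tri(T2(*a),S2(*b)),onz(*T2(*a),.1),onz(*S2(*b),.1))
for n in("top","side"):
    im=cv2.imread(f"pics/{n}0.png");hsv=cv2.cvtColor(im,cv2.COLOR_BGR2HSV)
    m=cv2.inRange(hsv,(3,120,40),(18,255,255)); m2=cv2.inRange(hsv,(3,120,135),(18,255,255))
    box=np.zeros_like(m)
    if n=="top": box[225:265,325:365]=255
    else: box[200:250,120:170]=255
    for q in(m,m2):
        q=q&box; (c,s,a)=cv2.minAreaRect(np.argwhere(q)[:,::-1].astype(np.float32)); print(n,c,s,a,q.sum()/255,onz(n,*c,.152))
```

```text
FL (array([0.5763, 0.0602, 0.0942]), np.float64(0.006146840213394426)) [0.5782 0.0625 0.095 ] [0.5749 0.0571 0.095 ]
FR (array([ 0.6178, -0.1797,  0.0905]), np.float64(0.0004380345018418435)) [ 0.6169 -0.179   0.095 ] [ 0.6193 -0.1812  0.095 ]
BL (array([0.7706, 0.0972, 0.09  ]), np.float64(0.005105795471080698)) [0.7709 0.0983 0.095 ] [0.7697 0.0918 0.095 ]
BR [ 0.81  -0.148  0.095]
fork far right (array([ 0.5056, -0.2925,  0.0911]), np.float64(0.003667252478815758)) [ 0.5036 -0.2925  0.1   ] [ 0.511  -0.2924  0.1   ]
fork far left (array([ 0.5188, -0.2529,  0.104 ]), np.float64(0.0029472931023065297)) [ 0.5201 -0.2522  0.1   ] [ 0.516  -0.2533  0.1   ]
slotend (array([ 0.5011, -0.2693,  0.105 ]), np.float64(0.0015375207028725886)) [ 0.5021 -0.2695  0.1   ] [ 0.4981 -0.2691  0.1   ]
top (343.9655456542969, 250.58621215820312) (12.998673439025879, 7.799203872680664) 21.801410675048828 87.0 [ 0.4571 -0.2557  0.152 ]
top (345.9706115722656, 250.11769104003906) (9.216353416442871, 5.093247413635254) 14.03624439239502 46.0 [ 0.4588 -0.2608  0.152 ]
side (142.51174926757812, 222.44703674316406) (17.56349754333496, 16.182960510253906) 57.528804779052734 270.0 [ 0.4726 -0.2657  0.152 ]
side (138.69229125976562, 217.03842163085938) (3.050851583480835, 12.203404426574707) 56.3099365234375 32.0 [ 0.4573 -0.2622  0.152 ]
```

```bash
cat >> h.py <<'E'
def rect(n,im,x0,x1,y0,y1,z,k):
    # metric view of the plane z: up=+x, right=-y, k px per m
    w,h=int((y1-y0)*k),int((x1-x0)*k)
    wc=np.float32([[x0,y1,z],[x0,y0,z],[x1,y0,z],[x1,y1,z]]); px=np.float32([[0,h],[w,h],[w,0],[0,0]])
    H=cv2.getPerspectiveTransform(px,np.float32([proj(n,p) for p in wc]))
    return cv2.warpPerspective(im,H,(w,h),flags=cv2.INTER_CUBIC|cv2.WARP_INVERSE_MAP)
E
python3 - <<'E'
from h import *
ims={n:np.mean([r.snapshot(n)[:,:,::-1].astype(float) for _ in range(6)],0).astype(np.uint8) for n in("top","side")}
for n in ims: cv2.imwrite(f"pics/{n}a.png",ims[n])
rows=[np.hstack([rect(n,ims[n],.43,.53,-.32,-.22,z,3000) for n in("top","side")]) for z in(.1,.152)]
cv2.imwrite("pics/rect.png",np.vstack(rows))
E
```

```text
(no output)
```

View pics/rect.png

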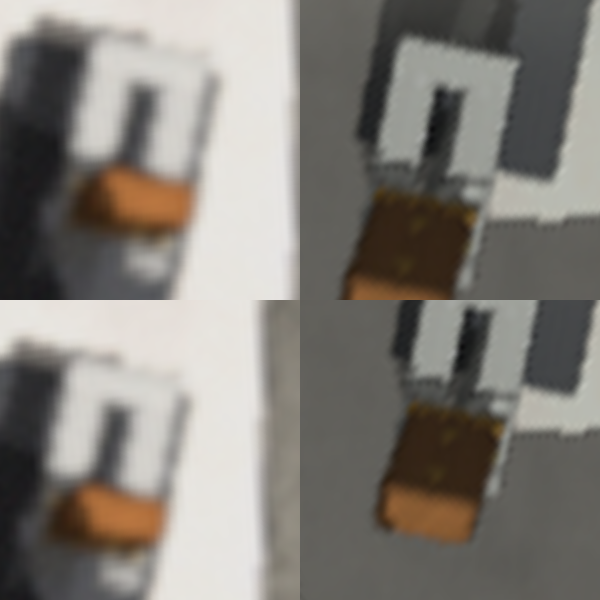

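Yaw from the fork edges is about -12°. The slot end and the handle both put the rod at (0.459, -0.261), and the handle top at 0.152 agrees in both views. The oven centre is about (0.694, -0.043) with yaw about 9.7°. First I'll turn the tool.

Call:
drive_tool --pt "0 0 0 0 0 -0.92" --pt "0 0 0 0 0 -0.92" --pt "0 0 0 0 0 -0.92" --pt "0 0 0 0 0 -0.92" --pt "0 0 0 0 0 -0.92" --gripper 85 --newtons 100

```text
t: 1.2
position: [0.2462, -0.5745, 0.2564]
eef_rot: [0.0, 0.903, 0.431, 0.0]
contact_force: [0.4, -0.4, -0.4]
grip_width: 0.085
gripper_force: 0.0
```

Call:
drive_tool --pt "0 0 0 0 0 -0.92" --pt "0 0 0 0 0 -0.92" --pt "0 0 0 0 0 -0.92" --pt "0 0 0 0 0 -0.92" --pt "0 0 0 0 0 -0.9"

```text
t: 1.7
position: [0.2462, -0.5745, 0.2563]
eef_rot: [0.0, 0.774, 0.633, -0.0]
contact_force: [-0.6, 0.3, 0.3]
grip_width: 0.0851
gripper_force: 0.0
```

```bash
cat >> h.py <<'E'
from scipy.spatial.transform import Rotation as R
def todo(x,y,z,yaw):
    s=r.read_state(); q=s["eef_rot"]; A=R.from_quat([*q[1:],q[0]])
    t=np.radians(yaw); ty=np.array([np.cos(t),np.sin(t),0]); tz=np.array([0,0,-1.])
    G=R.from_matrix(np.c_[np.cross(ty,tz),ty,tz])
    d=A.inv().apply(np.array([x,y,z])-s["position"])/.025; w=np.degrees((A.inv()*G).as_rotvec())/6
    print("t",round(s["t"],2),"pos",s["position"].round(4),"F",s["contact_force"].round(1),"grip",round(s["grip_width"],4),round(s["gripper_force"],1),"q6",s["q"][5].round(2))
    print("units shift",d.round(2),"turn",w.round(2))
E
python3 -c "
from h import *
todo(.459,-.261,.2554,-12)"
```

```text
t 1.7 pos [ 0.2462 -0.5745  0.2563] F [-0.6  0.3  0.3] grip 0.0851 0.0 q6 -1.14
units shift [13.98  5.84  0.04] turn [0.   0.   0.08]
```

Call:
drive_tool --pt "0.9 0.39 0 0 0 0.08" --pt "0.95 0.39 0 0 0 0" --pt "0.95 0.39 0 0 0 0" --pt "0.95 0.39 0 0 0 0" --pt "0.95 0.39 0 0 0 0"

```text
t: 2.2
position: [0.319, -0.469, 0.2564]
eef_rot: [0.0, 0.778, 0.628, -0.0]
contact_force: [0.1, -0.4, 1.1]
grip_width: 0.0849
gripper_force: 0.0
```

Call:
drive_tool --pt "0.95 0.39 0 0 0 0" --pt "0.95 0.39 0 0 0 0" --pt "0.95 0.39 0 0 0 0" --pt "0.95 0.39 0 0 0 0" --pt "0.95 0.39 0 0 0 0"

```text
t: 2.7
position: [0.3918, -0.3632, 0.2565]
eef_rot: [0.0, 0.778, 0.628, 0.0]
contact_force: [0.9, 0.6, 0.4]
grip_width: 0.0847
gripper_force: 0.0
```

Call:
drive_tool --pt "0.95 0.39 0 0 0 0" --pt "0.95 0.39 0 0 0 0" --pt "0.95 0.39 0 0 0 0" --pt "0.9 0.39 0 0 0 0" --pt "0.78 0.38 0 0 0 0"

```text
t: 3.2
position: [0.4632, -0.2625, 0.2565]
eef_rot: [0.0, 0.778, 0.628, 0.0]
contact_force: [-0.1, -0.4, -0.5]
grip_width: 0.085
gripper_force: 0.0
```

```bash
python3 -c "
from h import *
todo(.459,-.261,.138,-12)"
```

```text
t 3.2 pos [ 0.4632 -0.2625  0.2565] F [-0.1 -0.4 -0.5] grip 0.085 0.0 q6 -0.51
units shift [ 0.02 -0.18  4.74] turn [ 0.   -0.   -0.03]
```

Call:
drive_tool --pt "0.02 -0.18 1 0 0 0" --pt "0 0 1 0 0 0" --pt "0 0 1 0 0 0" --pt "0 0 1 0 0 0" --pt "0 0 0.74 0 0 0"

```text
t: 3.7
position: [0.4581, -0.2619, 0.1366]
eef_rot: [-0.001, 0.778, 0.628, -0.0]
contact_force: [0.7, -0.1, 0.1]
grip_width: 0.0851
gripper_force: 0.0
```

```bash
python3 -c "
from h import *
todo(.459,-.261,.138,-12)
ims={n:r.snapshot(n)[:,:,::-1] for n in('top','side')}
cv2.imwrite('pics/g.png',np.hstack([cv2.resize(ims['top'][200:290,300:390],(400,400)),cv2.resize(ims['side'][170:280,100:210],(400,400))]))"
```

```text
t 3.7 pos [ 0.4581 -0.2619  0.1366] F [ 0.7 -0.1  0.1] grip 0.0851 0.0 q6 -0.52
units shift [ 0.04  0.03 -0.06] turn [-0.01 -0.   -0.03]
```

View pics/g.png

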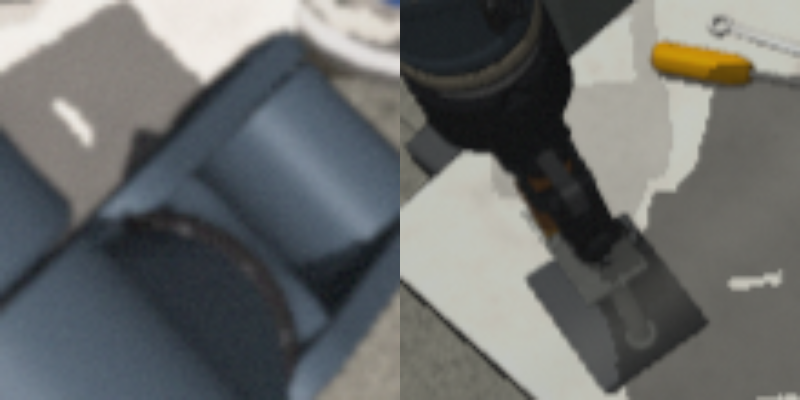

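The handle (560,190 in the crop) stands between the fingers. I'll close on it.

Call:
drive_tool --pt "0 0 -0.06 0 0 0" --pt "0 0 0 0 0 0" --pt "0 0 0 0 0 0" --pt "0 0 0 0 0 0" --pt "0 0 0 0 0 0" --gripper 10 --newtons 100

```text
t: 4.3
position: [0.4584, -0.2623, 0.1401]
eef_rot: [0.001, 0.778, 0.628, 0.0]
contact_force: [0.0, -0.2, 1.0]
grip_width: 0.0145
gripper_force: 97.3
```

Call:
drive_tool --pt "0 0 0 0 0 0" --pt "0 0 0 0 0 0" --pt "0 0 0 0 0 0" --pt "0 0 0 0 0 0" --pt "0 0 0 0 0 0"

```text
t: 4.8
position: [0.4584, -0.2623, 0.14]
eef_rot: [0.0, 0.778, 0.628, 0.0]
contact_force: [-1.8, 0.3, 6.2]
grip_width: 0.0151
gripper_force: 97.4
```

Call:
drive_tool --pt "0 0 -0.4 0 0 0" --pt "0 0 -1 0 0 0" --pt "0 0 -1 0 0 0" --pt "0 0 -1 0 0 0" --pt "0 0 -1 0 0 0"

```text
t: 5.3
position: [0.4581, -0.2619, 0.2504]
eef_rot: [-0.0, 0.778, 0.628, 0.0]
contact_force: [0.0, -0.5, -1.7]
grip_width: 0.0147
gripper_force: 97.4
```

Call:
drive_tool --pt "0 0 -0.8 0 0 0" --pt "0 0 0 0 0 0" --pt "0 0 0 0 0 0" --pt "0 0 0 0 0 0" --pt "0 0 0 0 0 0"

```text
t: 5.8
position: [0.4577, -0.2616, 0.2679]
eef_rot: [-0.002, 0.778, 0.628, -0.0]
contact_force: [-0.4, 0.1, -1.1]
grip_width: 0.0148
gripper_force: 97.5
```

```bash
python3 -c "
from h import *
# standoff: rod 50 mm before plate front (0.590,-0.061)
a=np.radians(9.7); P=np.array([.590,-.061])-.060*np.array([np.cos(a),np.sin(a)]); print(P)
todo(*P,.270,9.7)
ims={n:r.snapshot(n)[:,:,::-1] for n in('top','side')}
cv2.imwrite('pics/l.png',np.hstack([cv2.resize(ims['top'][200:290,300:390],(400,400)),cv2.resize(ims['side'][170:280,100:210],(400,400))]))"
```

```text
[ 0.53085779 -0.07110936]
t 5.8 pos [ 0.4577 -0.2616  0.2679] F [-0.4  0.1 -1.1] grip 0.0148 97.5 q6 -0.52
units shift [ 8.07  1.25 -0.08] turn [-0.02 -0.02 -3.65]
```

View pics/l.png

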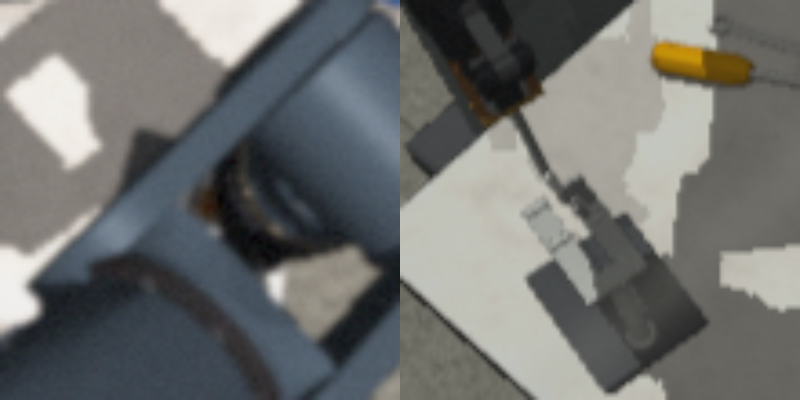

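The lifted hook's rod runs from (520,115) to (570,200) in the crop, straight in the grip. I'll carry it to the oven standoff and check where the yellow screwdriver lies.

Call:
drive_tool --pt "0.9 0.14 0 0 0 -0.4" --pt "0.9 0.18 0 0 0 -0.4" --pt "0.9 0.2 0 0 0 -0.4" --pt "0.9 0.25 0 0 0 -0.4" --pt "0.9 0.3 0 0 0 -0.4"

```text
t: 6.4
position: [0.4994, -0.1529, 0.2687]
eef_rot: [-0.001, 0.708, 0.706, -0.0]
contact_force: [0.2, 0.0, -1.8]
grip_width: 0.0148
gripper_force: 97.3
```

Call:
drive_tool --pt "0.9 0.3 0 0 0 -0.4" --pt "0.9 0.4 0 0 0 -0.4" --pt "0.9 0.4 0 0 0 -0.4" --pt "0.5 0.4 0 0 0 -0.4" --pt "0 0 0 0 0 0"

```text
t: 6.9
position: [0.5331, -0.0699, 0.2688]
eef_rot: [-0.0, 0.646, 0.764, 0.0]
contact_force: [0.1, 0.2, -0.9]
grip_width: 0.0148
gripper_force: 97.5
```

```bash
python3 -c "
from h import *
todo(.5309,-.0711,.150,9.7)
for u,v in((268,237),(272,258),(275,263),(286,282)): print(onz('top',u,v,.01))
print(tri(('top',281,272),('side',183,187)))
"
```

```text
t 6.9 pos [ 0.5331 -0.0699  0.2688] F [ 0.1  0.2 -0.9] grip 0.0148 97.5 q6 -0.51
units shift [-0.03 -0.09  4.75] turn [-0.   -0.01 -0.02]
[ 0.48918445 -0.05904546  0.01      ]
[ 0.4304388  -0.07598745  0.01      ]
[ 0.41717224 -0.08578755  0.01      ]
[ 0.36715977 -0.12152503  0.01      ]
(array([ 0.39400509, -0.10422837,  0.01137342]), np.float64(0.0017411767022265537))
```

Call:
drive_tool --pt "-0.03 -0.09 1 0 0 0" --pt "0 0 1 0 0 0" --pt "0 0 1 0 0 0" --pt "0 0 1 0 0 0" --pt "0 0 0.75 0 0 0"

```text
t: 7.4
position: [0.5296, -0.0734, 0.1488]
eef_rot: [-0.001, 0.647, 0.762, -0.001]
contact_force: [-1.1, -0.5, -1.5]
grip_width: 0.0146
gripper_force: 97.5
```

```bash
python3 -c "
from h import *
a=np.radians(9.7); P=np.array([.590,-.061])-.008*np.array([np.cos(a),np.sin(a)]); print(P)
todo(*P,.150,9.7)
ims={n:r.snapshot(n)[:,:,::-1] for n in('top','side')}
cv2.imwrite('pics/i.png',np.hstack([cv2.resize(ims['top'][130:270,200:340],(400,400)),cv2.resize(ims['side'][120:260,190:330],(400,400))]))"
```

```text
[ 0.58211437 -0.06234792]
t 7.4 pos [ 0.5296 -0.0734  0.1488] F [-1.1 -0.5 -1.5] grip 0.0146 97.5 q6 -0.51
units shift [ 0.09  2.15 -0.05] turn [-0.02 -0.01 -0.06]
```

View pics/i.png

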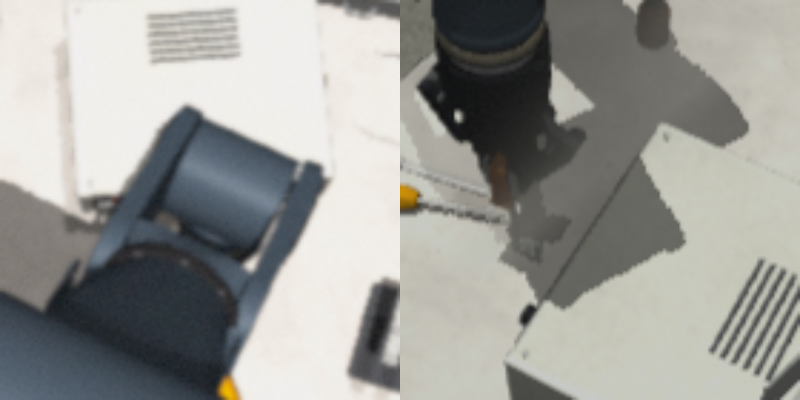

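The gripped handle is at (497,180), lined up with the middle of the oven's front edge, and the knob sits well aside at (525,315). I'll insert slowly.

Call:
drive_tool --pt "0.09 0.4 0 0 0 0" --pt "0 0.4 0 0 0 0" --pt "0 0.2 0 0 0 0" --pt "0 0.15 0 0 0 0" --pt "0 0.1 0 0 0 0"

```text
t: 8.0
position: [0.5617, -0.0653, 0.1511]
eef_rot: [0.001, 0.647, 0.763, 0.0]
contact_force: [-0.6, -0.5, -0.9]
grip_width: 0.0149
gripper_force: 97.6
```

```bash
python3 -c "
from h import *
todo(.5821,-.0623,.150,9.7)"
```

```text
t 8.0 pos [ 0.5617 -0.0653  0.1511] F [-0.6 -0.5 -0.9] grip 0.0149 97.6 q6 -0.48
units shift [-0.01  0.82  0.05] turn [ 0.01  0.01 -0.05]
```

Call:
drive_tool --pt "0 0.1 0 0 0 0" --pt "0 0.1 0 0 0 0" --pt "0 0.1 0 0 0 0" --pt "0 0.1 0 0 0 0" --pt "0 0 0 0 0 0"

```text
t: 8.5
position: [0.5712, -0.0639, 0.1506]
eef_rot: [0.0, 0.647, 0.763, 0.0]
contact_force: [-0.6, 0.3, -1.4]
grip_width: 0.0149
gripper_force: 97.6
```

Call:
drive_tool --pt "0 0.1 0 0 0 0" --pt "0 0.1 0 0 0 0" --pt "0 0.1 0 0 0 0" --pt "0 0.08 0 0 0 0" --pt "0 0 0 0 0 0"

```text
t: 9.0
position: [0.5806, -0.0622, 0.1506]
eef_rot: [0.0, 0.647, 0.763, 0.0]
contact_force: [0.1, -0.3, -0.6]
grip_width: 0.0146
gripper_force: 97.6
```

```bash
python3 -c "
from h import *
todo(.5821,-.0623,.150,9.7)"
```

```text
t 9.0 pos [ 0.5806 -0.0622  0.1506] F [ 0.1 -0.3 -0.6] grip 0.0146 97.6 q6 -0.46
units shift [-0.01  0.06  0.02] turn [ 0.    0.   -0.05]
```

Call:
drive_tool --pt "0 0.06 0 0 0 0" --pt "0 0 -0.15 0 0 0" --pt "0 0 -0.15 0 0 0" --pt "0 0 -0.1 0 0 0" --pt "0 0 -0.1 0 0 0"

```text
t: 9.5
position: [0.5817, -0.062, 0.1635]
eef_rot: [0.0, 0.647, 0.763, 0.0]
contact_force: [0.2, 0.9, -1.2]
grip_width: 0.0148
gripper_force: 97.6
```

Call:
drive_tool --pt "0 -0.06 0 0 0 0" --pt "0 -0.06 0 0 0 0" --pt "0 -0.06 0 0 0 0" --pt "0 -0.06 0 0 0 0" --pt "0 0 0 0 0 0"

```text
t: 10.0
position: [0.5753, -0.063, 0.1629]
eef_rot: [-0.0, 0.647, 0.763, -0.0]
contact_force: [-0.8, -0.1, -1.1]
grip_width: 0.0153
gripper_force: 97.6
```

Call:
drive_tool --pt "0 -0.04 0 0 0 0" --pt "0 -0.04 0 0 0 0" --pt "0 -0.04 0 0 0 0" --pt "0 0 0 0 0 0" --pt "0 0 0 0 0 0"

```text
t: 10.5
position: [0.5735, -0.0635, 0.1632]
eef_rot: [0.001, 0.647, 0.763, 0.001]
contact_force: [2.9, 0.2, -2.6]
grip_width: 0.015
gripper_force: 97.4
```

Call:
drive_tool --pt "0 -0.04 0 0 0 0" --pt "0 -0.04 0 0 0 0" --pt "0 0 0 0 0 0" --pt "0 0 0 0 0 0" --pt "0 0 0 0 0 0"

```text
t: 11.0
position: [0.572, -0.064, 0.1632]
eef_rot: [0.001, 0.647, 0.763, 0.001]
contact_force: [4.6, 1.0, -4.8]
grip_width: 0.0147
gripper_force: 97.3
```

Call:
drive_tool --pt "0 -0.04 0 0 0 0" --pt "0 -0.04 0 0 0 0" --pt "0 0 0 0 0 0" --pt "0 0 0 0 0 0" --pt "0 0 0 0 0 0"

```text
t: 11.5
position: [0.5712, -0.0644, 0.1634]
eef_rot: [0.002, 0.647, 0.762, 0.002]
contact_force: [7.3, 1.8, -6.0]
grip_width: 0.015
gripper_force: 97.3
```

Call:
drive_tool --pt "0 0 0.06 0 0 0" --pt "0 -0.03 0 0 0 0" --pt "0 0 0 0 0 0" --pt "0 0 0 0 0 0" --pt "0 0 0 0 0 0"

```text
t: 12.0
position: [0.571, -0.0646, 0.1626]
eef_rot: [0.003, 0.647, 0.762, 0.002]
contact_force: [7.2, 1.5, -3.2]
grip_width: 0.0149
gripper_force: 97.8
```

Call:
drive_tool --pt "0 -0.04 0 0 0 0" --pt "0 -0.03 0 0 0 0" --pt "0 0 0 0 0 0" --pt "0 0 0 0 0 0" --pt "0 0 0 0 0 0"

```text
t: 12.5
position: [0.5703, -0.0649, 0.1626]
eef_rot: [0.004, 0.647, 0.762, 0.003]
contact_force: [8.4, 2.4, -6.4]
grip_width: 0.015
gripper_force: 97.4
```

Call:
drive_tool --pt "0 -0.03 0.03 0 0 0" --pt "0 -0.03 0 0 0 0" --pt "0 0 0 0 0 0" --pt "0 0 0 0 0 0" --pt "0 0 0 0 0 0"

```text
t: 13.0
position: [0.5697, -0.0654, 0.1625]
eef_rot: [0.005, 0.647, 0.762, 0.003]
contact_force: [9.4, 2.4, -2.8]
grip_width: 0.0148
gripper_force: 97.6
```

Call:
drive_tool --pt "0 -0.03 0.01 0 0 0" --pt "0 -0.03 0 0 0 0" --pt "0 0 0 0 0 0" --pt "0 0 0 0 0 0" --pt "0 0 0 0 0 0"

```text
t: 13.5
position: [0.5686, -0.0657, 0.1624]
eef_rot: [0.006, 0.647, 0.762, 0.004]
contact_force: [9.7, 1.4, -2.9]
grip_width: 0.015
gripper_force: 97.7
```

Call:
drive_tool --pt "0 -0.03 0 0 0 0" --pt "0 -0.03 0 0 0 0" --pt "0 0 0 0 0 0" --pt "0 0 0 0 0 0" --pt "0 0 0 0 0 0"

```text
t: 14.0
position: [0.5681, -0.0659, 0.1624]
eef_rot: [0.006, 0.647, 0.762, 0.004]
contact_force: [10.7, 2.9, -4.1]
grip_width: 0.0148
gripper_force: 97.4
```

Call:
drive_tool --pt "0 -0.03 0 0 0 0" --pt "0 0 0 0 0 0" --pt "0 0 0 0 0 0" --pt "0 0 0 0 0 0" --pt "0 0 0 0 0 0"

```text
t: 14.5
position: [0.5678, -0.0659, 0.1624]
eef_rot: [0.007, 0.648, 0.762, 0.005]
contact_force: [12.3, 3.6, -5.0]
grip_width: 0.0148
gripper_force: 97.3
```

Call:
drive_tool --pt "0.04 0 0.03 0 0 0" --pt "0 0 0 0 0 0" --pt "0 0 0 0 0 0" --pt "0 0 0 0 0 0" --pt "0 0 0 0 0 0"

```text
t: 15.0
position: [0.5678, -0.0656, 0.1623]
eef_rot: [0.007, 0.647, 0.762, 0.004]
contact_force: [11.6, 1.4, -2.2]
grip_width: 0.0154
gripper_force: 98.5
```

```bash
python3 -c "
from h import *
s=r.read_state(); print(s['moment'])
todo(.57,-.066,.1625,9.7)
F=[]
for _ in range(6):
    im=r.snapshot('top'); F.append(r.read_state()['contact_force'])
print(np.mean(F,0),np.std(F,0))
a=cv2.imread('pics/top0.png'); b=im[:,:,::-1]
cv2.imwrite('pics/p.png',np.hstack([cv2.resize(x[180:220,215:265],(400,320),interpolation=cv2.INTER_CUBIC) for x in(a,b)]))"
```

```text
[ 4.61191285e-01 -2.67611894e+00 -2.19373290e-03]
t 15.0 pos [ 0.5678 -0.0656  0.1623] F [11.6  1.4 -2.2] grip 0.0154 98.5 q6 -0.48
units shift [-0.03  0.09 -0.01] turn [ 0.16  0.05 -0.07]
[10.84449502  2.12233073 -1.49986383] [0.29006642 0.2917592  0.40126171]
```

View pics/p.png

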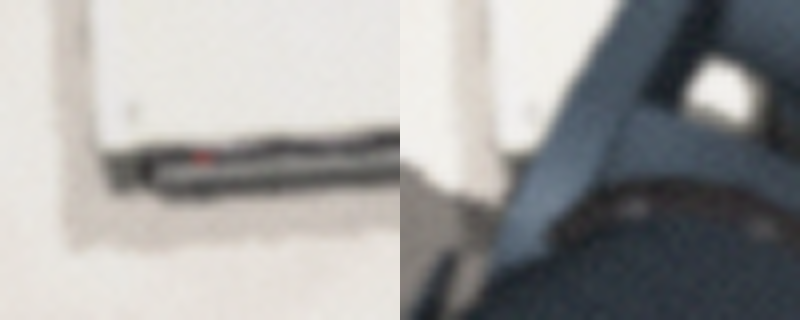

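The arm hides the plate in this view. The vertical load is now gone and the pull is about 11 N, so I'll go on gently.

Call:
drive_tool --pt "0 -0.02 0 0 0 0" --pt "0 0 0 0 0 0" --pt "0 -0.02 0 0 0 0" --pt "0 0 0 0 0 0" --pt "0 0 0 0 0 0"

```text
t: 15.8
position: [0.5675, -0.0657, 0.1623]
eef_rot: [0.008, 0.648, 0.762, 0.005]
contact_force: [11.9, 2.4, -2.9]
grip_width: 0.0148
gripper_force: 97.6
```

Call:
drive_tool --pt "0 -0.02 0.02 0 0 0" --pt "0.03 0 0 0 0 0" --pt "-0.03 0 0 0 0 0" --pt "0 -0.01 0 0 0 0" --pt "0 0 0 0 0 0"

```text
t: 16.3
position: [0.5673, -0.0658, 0.1622]
eef_rot: [0.009, 0.648, 0.762, 0.005]
contact_force: [12.5, 2.4, -2.1]
grip_width: 0.0149
gripper_force: 97.9
```

Call:
drive_tool --pt "0 -0.01 0.01 0 0 0" --pt "0 0 0 0 0 0" --pt "0 -0.01 0 0 0 0" --pt "0 0 0 0 0 0" --pt "0 0 0 0 0 0"

```text
t: 16.8
position: [0.5672, -0.0658, 0.1621]
eef_rot: [0.009, 0.648, 0.762, 0.006]
contact_force: [13.2, 2.7, -0.7]
grip_width: 0.0147
gripper_force: 97.9
```

```bash
python3 -c "
from h import *
F=[]
for _ in range(6):
    im=r.snapshot('side'); s=r.read_state(); F.append(s['contact_force'])
print(np.mean(F,0),np.std(F,0),s['moment'],s['position'])
cv2.imwrite('pics/s2.png',cv2.resize(im[120:240,170:330,::-1],(800,600),interpolation=cv2.INTER_CUBIC))"
```

```text
[12.70080802  3.07328714 -0.93577034] [0.35402123 0.46356799 0.4320082 ] [ 0.74080052 -3.21347171  0.03866948] [ 0.56715405 -0.06580966  0.16210655]
```

View pics/s2.png

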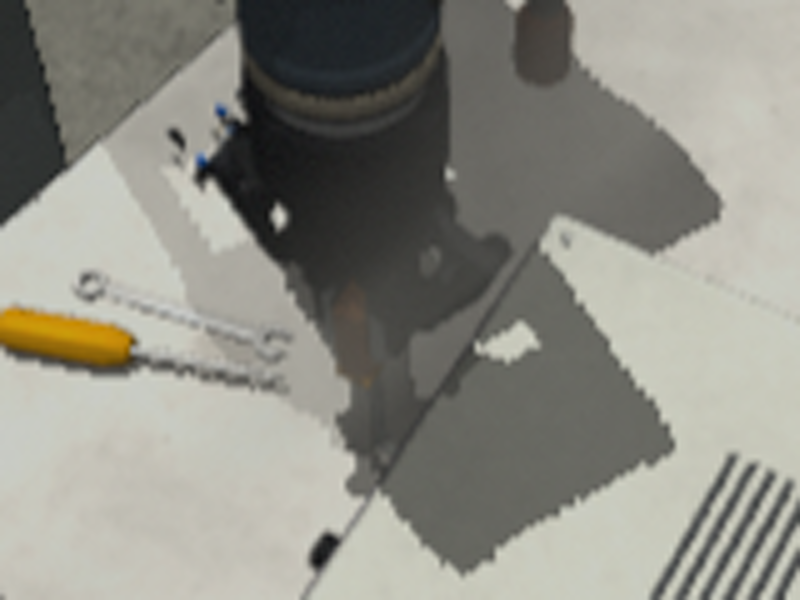

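Mean pull is about 13 N with no vertical load. I'll creep in quarter-millimetre steps.

Call:
drive_tool --pt "0 -0.01 0 0 0 0" --pt "0 0 0 0 0 0" --pt "0 0 0 0 0 0" --pt "0 0 0 0 0 0" --pt "0 0 0 0 0 0"

```text
t: 17.6
position: [0.5671, -0.0658, 0.1621]
eef_rot: [0.009, 0.648, 0.762, 0.006]
contact_force: [12.7, 3.8, -1.4]
grip_width: 0.0149
gripper_force: 97.9
```

```bash
cat >> h.py <<'E'
def force(n=5):
    F=[];P=[];M=[]
    for _ in range(n):
        r.snapshot('side'); s=r.read_state(); F.append(s['contact_force']);P.append(s['position']);M.append(s['moment'])
    f=np.mean(F,0)-[0,0,-1.0]; print('t',round(s['t'],2),f.round(2),'tot',np.linalg.norm(f).round(2),np.mean(P,0).round(5),s['eef_rot'].round(4),np.mean(M,0).round(2))
E
python3 -c "
from h import *
force(); print(proj('side',[.5975,-.06,.095]))"
```

```text
t 17.85 [12.93  3.1  -0.64] tot 13.31 [ 0.56708 -0.06582  0.16212] [0.0091 0.6476 0.7619 0.0059] [ 0.8  -3.32  0.04]
[255.65670225 202.24423446]
```

Call:
drive_tool --pt "0 -0.02 0 0 0 0" --pt "0 0 0 0 0 0" --pt "0 0 0 0 0 0" --pt "0 0 0 0 0 0" --pt "0 0 0 0 0 0"

```text
t: 18.35
position: [0.5669, -0.0659, 0.1621]
eef_rot: [0.009, 0.648, 0.762, 0.006]
contact_force: [14.3, 3.3, -1.4]
grip_width: 0.0146
gripper_force: 97.7
```

```bash
python3 -c "
from h import *
force()"
```

```text
t 18.6 [13.97  3.37 -0.78] tot 14.39 [ 0.5669  -0.06586  0.16211] [0.0094 0.6477 0.7618 0.0062] [ 0.88 -3.46  0.04]
```

14.4 N is too close to the limit, so I'm backing off to see how the tray responds.

Call:
drive_tool --pt "0 0.04 0 0 0 0" --pt "0 0.04 0 0 0 0" --pt "0 0 0 0 0 0" --pt "0 0 0 0 0 0" --pt "0 0 0 0 0 0"

```text
t: 19.1
position: [0.5675, -0.0657, 0.1621]
eef_rot: [0.008, 0.647, 0.762, 0.005]
contact_force: [11.6, 2.1, -0.1]
grip_width: 0.0152
gripper_force: 98.7
```

```bash
python3 -c "
from h import *
force(3)"
```

```text
t 19.25 [11.37  2.24  2.37] tot 11.83 [ 0.56752 -0.06568  0.16211] [0.0082 0.6475 0.762  0.005 ] [ 0.57 -2.89  0.01]
```

Call:
drive_tool --pt "0 0.04 0 0 0 0" --pt "0 0.04 0 0 0 0" --pt "0 0 0 0 0 0" --pt "0 0 0 0 0 0" --pt "0 0 0 0 0 0"

```text
t: 19.75
position: [0.5681, -0.0656, 0.1621]
eef_rot: [0.007, 0.647, 0.762, 0.004]
contact_force: [8.4, 1.1, 1.6]
grip_width: 0.0151
gripper_force: 99.2
```

```bash
python3 -c "
from h import *
force(3)"
```

```text
t 19.9 [8.78 1.42 3.7 ] tot 9.64 [ 0.56815 -0.06555  0.1621 ] [0.0071 0.6472 0.7622 0.0039] [ 0.32 -2.26  0.01]
```

Call:
drive_tool --pt "0 0.04 0 0 0 0" --pt "0 0.04 0 0 0 0" --pt "0 0 0 0 0 0" --pt "0 0 0 0 0 0" --pt "0 0 0 0 0 0"

```text
t: 20.4
position: [0.5687, -0.0652, 0.1617]
eef_rot: [0.006, 0.647, 0.762, 0.003]
contact_force: [7.1, 0.4, 3.1]
grip_width: 0.0148
gripper_force: 99.4
```

```bash
python3 -c "
from h import *
force(3)"
```

```text
t 20.55 [7.15 0.19 4.24] tot 8.31 [ 0.56868 -0.06518  0.16168] [0.0056 0.6471 0.7624 0.0027] [ 0.17 -1.79 -0.02]
```

Call:
drive_tool --pt "0 0.05 0 0 0 0" --pt "0 0.05 0 0 0 0" --pt "0 0.05 0 0 0 0" --pt "0 0 0 0 0 0" --pt "0 0 0 0 0 0"

```text
t: 21.05
position: [0.5693, -0.0638, 0.1599]
eef_rot: [0.002, 0.647, 0.763, 0.001]
contact_force: [4.6, 0.2, 3.0]
grip_width: 0.0149
gripper_force: 99.1
```

Call:
drive_tool --pt "0 0.05 0 0 0 0" --pt "0 0.05 0 0 0 0" --pt "0 0.05 0 0 0 0" --pt "0 0 0 0 0 0" --pt "0 0 0 0 0 0"

```text
t: 21.55
position: [0.5701, -0.0623, 0.1583]
eef_rot: [-0.002, 0.647, 0.763, -0.001]
contact_force: [2.4, 0.9, -0.8]
grip_width: 0.0149
gripper_force: 99.0
```

```bash
python3 -c "
from h import *
force(3);todo(.5735,-.0635,.1625,9.7)"
```

```text
t 21.7 [1.27 0.36 0.34] tot 1.36 [ 0.5702  -0.06233  0.15841] [-1.400e-03  6.468e-01  7.627e-01 -7.000e-04] [ 0.05 -0.42  0.02]
t 21.7 pos [ 0.5702 -0.0623  0.1584] F [ 1.   0.2 -1.6] grip 0.0148 98.9 q6 -0.47
units shift [-0.07  0.12 -0.16] turn [-0.03 -0.01 -0.05]
```

Call:
drive_tool --pt "-0.05 0.08 -0.08 0 0 0" --pt "0 0 -0.02 0 0 0" --pt "0 0 0 0 0 0" --pt "0 0 0 0 0 0" --pt "0 0 0 0 0 0"

```text
t: 22.2
position: [0.5732, -0.0635, 0.1615]
eef_rot: [-0.0, 0.647, 0.763, -0.0]
contact_force: [0.4, -0.6, -0.9]
grip_width: 0.0153
gripper_force: 99.0
```

Call:
drive_tool --pt "0 -0.06 0 0 0 0" --pt "0 -0.06 0 0 0 0" --pt "0 -0.06 0 0 0 0" --pt "0 0 0 0 0 0" --pt "0 0 0 0 0 0"

```text
t: 22.7
position: [0.5701, -0.0643, 0.1617]
eef_rot: [0.001, 0.647, 0.763, 0.001]
contact_force: [2.7, 0.8, -3.3]
grip_width: 0.015
gripper_force: 98.4
```

Call:
drive_tool --pt "0 -0.06 0.01 0 0 0" --pt "0 -0.06 0.01 0 0 0" --pt "0 0 0 0 0 0" --pt "0 0 0 0 0 0" --pt "0 0 0 0 0 0"

```text
t: 23.2
position: [0.569, -0.0646, 0.1616]
eef_rot: [0.003, 0.647, 0.762, 0.002]
contact_force: [7.3, 3.9, -4.9]
grip_width: 0.015
gripper_force: 98.2
```

Call:
drive_tool --pt "0.04 0 0.04 0 0 0" --pt "0 -0.04 0 0 0 0" --pt "0 0 0 0 0 0" --pt "0 0 0 0 0 0" --pt "0 0 0 0 0 0"

```text
t: 23.7
position: [0.5687, -0.0643, 0.1613]
eef_rot: [0.004, 0.647, 0.762, 0.003]
contact_force: [7.2, 2.3, -2.4]
grip_width: 0.0149
gripper_force: 98.3
```

```bash
python3 -c "
from h import *
force(2)"
```

```text
t 23.8 [ 7.15  2.24 -1.17] tot 7.58 [ 0.56875 -0.06433  0.16133] [0.0039 0.6472 0.7623 0.0027] [ 0.57 -1.73 -0.  ]
```

Call:
drive_tool --pt "0 -0.05 0.02 0 0 0" --pt "0 -0.03 0 0 0 0" --pt "0 0 0 0 0 0" --pt "0 0 0 0 0 0" --pt "0 0 0 0 0 0"

```text
t: 24.3
position: [0.5682, -0.0645, 0.1612]
eef_rot: [0.005, 0.647, 0.762, 0.004]
contact_force: [9.1, 3.4, -2.5]
grip_width: 0.0149
gripper_force: 98.1
```

```bash
python3 -c "
from h import *
force(2)"
```

```text
t 24.4 [ 8.92  3.65 -1.77] tot 9.8 [ 0.56817 -0.0645   0.16125] [0.0052 0.6474 0.7621 0.0039] [ 0.87 -2.21  0.05]
```

Call:
drive_tool --pt "0.06 0 0.02 0 0 0" --pt "0 -0.04 0 0 0 0" --pt "0 0 0 0 0 0" --pt "0 0 0 0 0 0" --pt "0 0 0 0 0 0"

```text
t: 24.9
position: [0.5678, -0.064, 0.1612]
eef_rot: [0.007, 0.647, 0.762, 0.004]
contact_force: [10.4, 2.0, -1.8]
grip_width: 0.0154
gripper_force: 98.1
```

```bash
python3 -c "
from h import *
force(2)"
```

```text
t 25.0 [ 9.5   1.78 -0.84] tot 9.7 [ 0.56782 -0.06403  0.16116] [0.0066 0.6473 0.7622 0.0039] [ 0.43 -2.31 -0.02]
```

Call:
drive_tool --pt "0.04 -0.03 0.02 0 0 0" --pt "0 -0.03 0 0 0 0" --pt "0 0 0 0 0 0" --pt "0 0 0 0 0 0" --pt "0 0 0 0 0 0"

```text
t: 25.5
position: [0.5674, -0.0638, 0.1611]
eef_rot: [0.008, 0.647, 0.762, 0.004]
contact_force: [9.8, 1.7, -1.1]
grip_width: 0.015
gripper_force: 98.1
```

```bash
python3 -c "
from h import *
force(2)"
```

```text
t 25.6 [10.86  1.21 -0.1 ] tot 10.92 [ 0.56735 -0.06383  0.16106] [0.0081 0.6473 0.7621 0.0045] [ 0.29 -2.64 -0.04]
```

Call:
drive_tool --pt "0 -0.03 0.01 0 0 0" --pt "0 -0.03 0 0 0 0" --pt "0 0 0 0 0 0" --pt "0 0 0 0 0 0" --pt "0 0 0 0 0 0"

```text
t: 26.1
position: [0.5669, -0.064, 0.161]
eef_rot: [0.009, 0.647, 0.762, 0.005]
contact_force: [12.2, 1.9, -2.5]
grip_width: 0.0144
gripper_force: 97.9
```

```bash
python3 -c "
from h import *
force(2)"
```

```text
t 26.2 [11.98  2.17 -1.23] tot 12.24 [ 0.56692 -0.06396  0.16102] [0.0091 0.6475 0.762  0.0053] [ 0.53 -3.03 -0.04]
```

Call:
drive_tool --pt "0.05 -0.01 0.01 0 0 0" --pt "-0.05 0 0 0 0 0" --pt "-0.05 0 0 0 0 0" --pt "0.05 0 0 0 0 0" --pt "0 0 0 0 0 0"

```text
t: 26.7
position: [0.5668, -0.064, 0.161]
eef_rot: [0.009, 0.647, 0.762, 0.005]
contact_force: [11.9, 2.4, -1.9]
grip_width: 0.015
gripper_force: 98.4
```

```bash
python3 -c "
from h import *
force(2)"
```

```text
t 26.8 [11.93  2.44 -0.54] tot 12.19 [ 0.56683 -0.06398  0.16095] [0.0093 0.6475 0.762  0.0055] [ 0.58 -3.05 -0.01]
```

Call:
drive_tool --pt "0 -0.02 0.01 0 0 0" --pt "0 0 0 0 0 0" --pt "0 0 0 0 0 0" --pt "0 0 0 0 0 0" --pt "0 0 0 0 0 0"

```text
t: 27.3
position: [0.5667, -0.064, 0.1609]
eef_rot: [0.01, 0.648, 0.762, 0.006]
contact_force: [12.2, 2.1, -1.1]
grip_width: 0.0152
gripper_force: 98.3
```

```bash
python3 -c "
from h import *
force(2)"
```

```text
t 27.4 [12.54  2.45  0.24] tot 12.78 [ 0.56669 -0.06403  0.1609 ] [0.0096 0.6476 0.7619 0.0058] [ 0.61 -3.17 -0.  ]
```

The response now looks purely elastic, so the tray may be binding. I'll unhook and back off far enough to look at the plate.

Call:
drive_tool --pt "0 0.1 0 0 0 0" --pt "0 0.1 0 0 0 0" --pt "0 0.1 0 0 0 0" --pt "0 0.1 0 0 0 0" --pt "0 0.1 0 0 0 0" --newtons 120

```text
t: 27.9
position: [0.5698, -0.0607, 0.1579]
eef_rot: [-0.001, 0.647, 0.763, -0.001]
contact_force: [0.8, -0.4, -0.7]
grip_width: 0.0146
gripper_force: 117.5
```

```bash
python3 -c "
from h import *
todo(.576,-.0635,.150,9.7)"
```

```text
t 27.9 pos [ 0.5698 -0.0607  0.1579] F [ 0.8 -0.4 -0.7] grip 0.0146 117.5 q6 -0.46
units shift [-0.15  0.23  0.31] turn [-0.02 -0.   -0.05]
```

Call:
drive_tool --pt "-0.15 0.2 0 0 0 0" --pt "0 0 0.15 0 0 0" --pt "0 0 0.15 0 0 0" --pt "0 -0.2 0 0 0 0" --pt "0 -0.3 0 0 0 0"

```text
t: 28.4
position: [0.5625, -0.0653, 0.1497]
eef_rot: [-0.001, 0.647, 0.763, -0.0]
contact_force: [0.7, 0.0, -1.7]
grip_width: 0.0146
gripper_force: 117.5
```

Call:
drive_tool --pt "0 -0.4 0 0 0 0" --pt "0 -0.5 0 0 0 0" --pt "0 -0.5 0 0 0 0" --pt "0 -0.5 0 0 0 0" --pt "0 -0.3 0 0 0 0"

```text
t: 28.9
position: [0.5075, -0.0745, 0.1504]
eef_rot: [-0.001, 0.647, 0.762, -0.0]
contact_force: [-0.2, -0.1, -1.1]
grip_width: 0.0146
gripper_force: 117.5
```

```bash
python3 -c "
from h import *
todo(.53,-.0711,.150,9.7)
b=np.mean([r.snapshot('top')[:,:,::-1].astype(float) for _ in range(5)],0).astype(np.uint8)
cv2.imwrite('pics/topb.png',b); a=cv2.imread('pics/topa.png')
cv2.imwrite('pics/cmp.png',np.hstack([rect('top',x,.53,.63,-.06,.07,.06,3000) for x in(a,b)]))"
```

```text
t 28.9 pos [ 0.5075 -0.0745  0.1504] F [-0.2 -0.1 -1.1] grip 0.0146 117.5 q6 -0.53
units shift [-0.01  0.91  0.02] turn [-0.01 -0.01 -0.06]
```

View pics/cmp.png

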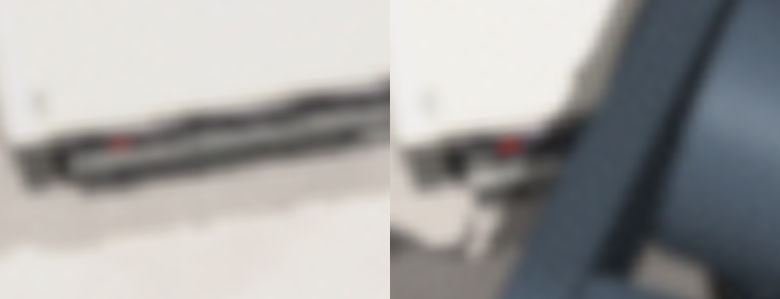

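```bash
python3 -c "
from h import *
np.set_printoptions(linewidth=200)
for n in('a','b'):
    im=cv2.cvtColor(cv2.imread(f'pics/top{n}.png'),cv2.COLOR_BGR2GRAY)
    M=rect('top',im,.53,.63,-.06,.07,.06,3000).astype(float)
    # profiles along oven -x (down, shifted left by tan 9.7)
    for u0 in(85,100,115):
        print(n,u0,[int(M[v-1:v+2,int(u0+(v-150)*-0.0+0.171*(v-150))-2:int(u0+0.171*(v-150))+3].mean()) for v in range(120,220,5)])
"
```

```text
a 85 [218, 203, 166, 128, 90, 74, 84, 104, 118, 120, 108, 94, 89, 100, 125, 153, 176, 191, 195, 196]
a 100 [214, 193, 155, 114, 84, 78, 97, 120, 132, 124, 105, 89, 90, 107, 133, 164, 183, 197, 198, 198]
a 115 [212, 188, 156, 117, 93, 93, 112, 127, 127, 110, 87, 74, 82, 109, 136, 167, 186, 196, 196, 196]
b 85 [229, 217, 179, 137, 97, 77, 77, 88, 100, 118, 138, 161, 166, 151, 129, 113, 114, 133, 157, 177]
b 100 [225, 207, 168, 123, 87, 68, 74, 83, 97, 117, 141, 156, 149, 126, 100, 88, 96, 111, 122, 125]
b 115 [224, 201, 168, 125, 95, 74, 70, 73, 91, 113, 133, 136, 117, 90, 70, 61, 68, 76, 83, 86]
```

Profiles of the plate's left end before and after show it about 5.8 mm out, while the middle is only about 3.5 mm out. So the tray is yawed, with the right catch still holding. I'll re-hook and pull with a bias to the left to straighten it.

Call:
drive_tool --pt "0.1 0.6 0 0 0 0" --pt "0 0.6 0 0 0 0" --pt "0 0.5 0 0 0 0" --pt "0 0.3 0 0 0 0" --pt "0 0 0 0 0 0"

```text
t: 29.65
position: [0.5596, -0.0638, 0.1503]
eef_rot: [0.001, 0.647, 0.763, 0.0]
contact_force: [0.3, -0.7, -0.7]
grip_width: 0.0144
gripper_force: 117.6
```

Call:
drive_tool --pt "0 0.15 0 0 0 0" --pt "0 0.15 0 0 0 0" --pt "0 0.15 0 0 0 0" --pt "0 0.15 0 0 0 0" --pt "0 0.1 0 0 0 0"

```text
t: 30.15
position: [0.5758, -0.0611, 0.1504]
eef_rot: [0.0, 0.647, 0.763, 0.0]
contact_force: [0.4, -0.5, -1.4]
grip_width: 0.0147
gripper_force: 117.6
```

```bash
python3 -c "
from h import *
todo(.5765,-.0605,.161,9.7)"
```

```text
t 30.15 pos [ 0.5758 -0.0611  0.1504] F [ 0.4 -0.5 -1.4] grip 0.0147 117.6 q6 -0.46
units shift [ 0.02  0.03 -0.42] turn [ 0.    0.   -0.05]
```

Call:
drive_tool --pt "0 0 -0.14 0 0 0" --pt "0 0 -0.14 0 0 0" --pt "0 0 -0.14 0 0 0" --pt "0.1 0 0 0 0 0" --pt "0 0 0 0 0 0"

```text
t: 30.65
position: [0.5748, -0.0582, 0.161]
eef_rot: [-0.0, 0.647, 0.763, 0.0]
contact_force: [0.6, 0.5, -1.0]
grip_width: 0.0146
gripper_force: 117.6
```

Call:
drive_tool --pt "0.04 0 0 0 0 0" --pt "0.04 0 0 0 0 0" --pt "0 0 0 0 0 0" --pt "0 0 0 0 0 0" --pt "0 0 0 0 0 0"

```text
t: 31.15
position: [0.5747, -0.0566, 0.1608]
eef_rot: [-0.0, 0.647, 0.763, -0.0]
contact_force: [-0.4, 0.3, -1.2]
grip_width: 0.0143
gripper_force: 117.6
```

Call:
drive_tool --pt "0.04 0 0 0 0 0" --pt "0.04 0 0 0 0 0" --pt "0.04 0 0 0 0 0" --pt "0 0 0 0 0 0" --pt "0 0 0 0 0 0"

```text
t: 31.65
position: [0.5743, -0.054, 0.1609]
eef_rot: [0.0, 0.647, 0.763, -0.0]
contact_force: [-0.1, -2.4, -2.2]
grip_width: 0.015
gripper_force: 117.5
```

Call:
drive_tool --pt "0.04 0 0 0 0 0" --pt "0.04 -0.06 0 0 0 0" --pt "0 -0.06 0 0 0 0" --pt "0 -0.04 0 0 0 0" --pt "0 0 0 0 0 0"

```text
t: 32.15
position: [0.5725, -0.0534, 0.1612]
eef_rot: [0.003, 0.647, 0.762, 0.001]
contact_force: [3.5, -3.6, -4.6]
grip_width: 0.0148
gripper_force: 117.0
```

Call:
drive_tool --pt "0 -0.04 0 0 0 0" --pt "0.02 -0.04 0 0 0 0" --pt "0 0 0 0 0 0" --pt "0 0 0 0 0 0" --pt "0 0 0 0 0 0"

```text
t: 32.65
position: [0.5712, -0.0533, 0.1614]
eef_rot: [0.004, 0.647, 0.762, 0.002]
contact_force: [5.5, -3.8, -5.9]
grip_width: 0.0144
gripper_force: 117.1
```

Call:
drive_tool --pt "0 -0.03 0.04 0 0 0" --pt "0 -0.03 0 0 0 0" --pt "0 0 0 0 0 0" --pt "0 0 0 0 0 0" --pt "0 0 0 0 0 0"

```text
t: 33.15
position: [0.5687, -0.0532, 0.1603]
eef_rot: [0.003, 0.647, 0.763, 0.001]
contact_force: [4.4, -3.2, -3.3]
grip_width: 0.015
gripper_force: 117.3
```

Call:
drive_tool --pt "0.03 -0.03 0.02 0 0 0" --pt "0 -0.03 0 0 0 0" --pt "0 0 0 0 0 0" --pt "0 0 0 0 0 0" --pt "0 0 0 0 0 0"

```text
t: 33.65
position: [0.5674, -0.053, 0.1601]
eef_rot: [0.003, 0.647, 0.763, 0.001]
contact_force: [3.3, -4.1, -3.5]
grip_width: 0.0146
gripper_force: 117.5
```

The tray now runs: the force is falling while it moves. I'll keep pulling and ease off the left bias.

Call:
drive_tool --pt "0 -0.05 0 0 0 0" --pt "0 -0.05 0 0 0 0" --pt "0 -0.05 0 0 0 0" --pt "0 -0.05 0 0 0 0" --pt "0 0 0 0 0 0"

```text
t: 34.15
position: [0.562, -0.0522, 0.1599]
eef_rot: [0.002, 0.647, 0.762, 0.002]
contact_force: [4.9, 1.5, -1.8]
grip_width: 0.0146
gripper_force: 117.8
```

Call:
drive_tool --pt "-0.03 -0.06 0 0 0 0" --pt "0 -0.06 0 0 0 0" --pt "0 -0.06 0 0 0 0" --pt "0 -0.06 0 0 0 0" --pt "0 0 0 0 0 0"

```text
t: 34.65
position: [0.5546, -0.0545, 0.1598]
eef_rot: [0.001, 0.647, 0.763, 0.0]
contact_force: [5.2, 0.2, 1.2]
grip_width: 0.0145
gripper_force: 117.8
```

Call:
drive_tool --pt "0 -0.06 -0.03 0 0 0" --pt "0 -0.06 0 0 0 0" --pt "0 -0.06 0 0 0 0" --pt "0 -0.06 0 0 0 0" --pt "0 -0.06 0 0 0 0"

```text
t: 35.15
position: [0.5464, -0.0556, 0.16]
eef_rot: [-0.0, 0.647, 0.763, -0.0]
contact_force: [4.6, 1.4, -1.6]
grip_width: 0.0151
gripper_force: 117.8
```

Call:
drive_tool --pt "0 -0.04 0 0 0 0" --pt "0 -0.04 0 0 0 0" --pt "0 -0.04 0 0 0 0" --pt "0 -0.04 0 0 0 0" --pt "0 -0.04 0 0 0 0"

```text
t: 35.65
position: [0.5415, -0.0564, 0.16]
eef_rot: [-0.0, 0.647, 0.763, -0.0]
contact_force: [4.0, 1.1, -2.4]
grip_width: 0.0147
gripper_force: 117.7
```

Call:
drive_tool --pt "0 -0.04 0 0 0 0" --pt "0 -0.04 0 0 0 0" --pt "0 -0.04 0 0 0 0" --pt "0 -0.04 0 0 0 0" --pt "0 -0.04 0 0 0 0"

```text
t: 36.15
position: [0.5366, -0.0572, 0.16]
eef_rot: [-0.0, 0.647, 0.763, -0.0]
contact_force: [4.2, 0.5, -1.7]
grip_width: 0.0147
gripper_force: 117.7
```

Call:
drive_tool --pt "0 -0.032 0 0 0 0" --pt "0 -0.032 0 0 0 0" --pt "0 -0.032 0 0 0 0" --pt "0 -0.032 0 0 0 0" --pt "0 -0.032 0 0 0 0"

```text
t: 36.65
position: [0.533, -0.0579, 0.1601]
eef_rot: [0.0, 0.647, 0.763, 0.0]
contact_force: [5.1, 0.3, -2.6]
grip_width: 0.0145
gripper_force: 117.7
```

Call:
drive_tool --pt "0 -0.032 0 0 0 0" --pt "0 -0.032 0 0 0 0" --pt "0 -0.032 0 0 0 0" --pt "0 -0.032 0 0 0 0" --pt "0 -0.032 0 0 0 0"

```text
t: 37.15
position: [0.5319, -0.0588, 0.1603]
eef_rot: [0.003, 0.647, 0.762, 0.002]
contact_force: [8.7, 1.7, -6.6]
grip_width: 0.0148
gripper_force: 116.8
```

Call:
drive_tool --pt "0 -0.02 0.04 0 0 0" --pt "0 -0.02 0 0 0 0" --pt "0 0 0 0 0 0" --pt "0 0 0 0 0 0" --pt "0 0 0 0 0 0"

```text
t: 37.65
position: [0.5316, -0.0589, 0.1599]
eef_rot: [0.004, 0.647, 0.762, 0.003]
contact_force: [8.4, 2.0, -4.3]
grip_width: 0.0148
gripper_force: 117.0
```

```bash
python3 -c "
from h import *
force(3)"
```

```text
t 37.8 [ 9.19  2.8  -3.66] tot 10.28 [ 0.5316  -0.05889  0.15983] [0.0036 0.6473 0.7622 0.0028] [ 0.6  -2.25  0.01]
```

Call:
drive_tool --pt "0.1 0 0.04 0 0 0" --pt "0 -0.03 0 0 0 0" --pt "0 0 0 0 0 0" --pt "0 0 0 0 0 0" --pt "0 0 0 0 0 0"

```text
t: 38.3
position: [0.5313, -0.058, 0.1596]
eef_rot: [0.005, 0.647, 0.762, 0.002]
contact_force: [8.9, -0.2, -1.6]
grip_width: 0.0145
gripper_force: 117.5
```

```bash
python3 -c "
from h import *
force(3)"
```

```text
t 38.45 [ 8.84 -1.45 -0.65] tot 8.98 [ 0.53131 -0.05799  0.15955] [0.0055 0.647  0.7625 0.0023] [-0.25 -2.16 -0.03]
```

Call:
drive_tool --pt "0.04 -0.03 0.01 0 0 0" --pt "0 -0.03 0 0 0 0" --pt "0 0 0 0 0 0" --pt "0 0 0 0 0 0" --pt "0 0 0 0 0 0"

```text
t: 38.95
position: [0.5308, -0.0577, 0.1595]
eef_rot: [0.007, 0.647, 0.762, 0.003]
contact_force: [10.1, -1.1, -2.6]
grip_width: 0.0146
gripper_force: 117.2
```

```bash
python3 -c "
from h import *
force(3)"
```

```text
t 39.1 [ 9.93 -1.53 -1.51] tot 10.16 [ 0.53086 -0.05771  0.15953] [0.0069 0.647  0.7624 0.0028] [-0.42 -2.49 -0.06]
```

Call:
drive_tool --pt "-0.1 0 0 0 0 0" --pt "-0.1 0 0 0 0 0" --pt "-0.08 -0.02 0 0 0 0" --pt "0 -0.02 0 0 0 0" --pt "0 0 0 0 0 0"

```text
t: 39.6
position: [0.531, -0.0619, 0.1594]
eef_rot: [0.005, 0.648, 0.762, 0.005]
contact_force: [11.9, 6.5, -2.9]
grip_width: 0.0147
gripper_force: 117.2
```

```bash
python3 -c "
from h import *
force(3)"
```

```text
t 39.75 [12.04  7.22 -1.69] tot 14.15 [ 0.531   -0.06192  0.1594 ] [0.0051 0.648  0.7616 0.0051] [ 1.74 -3.06  0.09]
```

It holds firm against either side bias, so this is the travel stop. I'll release and unhook.

Call:
drive_tool --pt "0.06 0.08 0 0 0 0" --pt "0.06 0.1 0 0 0 0" --pt "0 0.1 0 0 0 0" --pt "0 0.1 0 0 0 0" --pt "0 0.05 0 0 0 0"

```text
t: 40.25
position: [0.5343, -0.0589, 0.1579]
eef_rot: [-0.001, 0.646, 0.763, -0.002]
contact_force: [-0.6, -5.9, 2.6]
grip_width: 0.0147
gripper_force: 118.9
```

```bash
python3 -c "
from h import *
force(1);todo(.5355,-.0690,.150,9.7)"
```

```text
t 40.3 [ 0.67 -4.86  1.37] tot 5.09 [ 0.53439 -0.05886  0.15775] [-6.000e-04  6.465e-01  7.630e-01 -1.500e-03] [-1.22 -0.23 -0.02]
t 40.3 pos [ 0.5344 -0.0589  0.1578] F [ 0.7 -4.9  0.4] grip 0.0144 118.8 q6 -0.48
units shift [-0.41 -0.02  0.31] turn [-0.03  0.01 -0.04]
```

Call:
drive_tool --pt "-0.2 0.06 0 0 0 0" --pt "-0.2 0.06 0 0 0 0" --pt "0 0.04 0.1 0 0 0" --pt "0 0 0.1 0 0 0" --pt "0 0 0.1 0 0 0"

```text
t: 40.8
position: [0.5403, -0.0668, 0.1496]
eef_rot: [-0.001, 0.647, 0.763, -0.0]
contact_force: [-0.4, -0.3, -1.9]
grip_width: 0.0149
gripper_force: 118.6
```

```bash
python3 -c "
from h import *
force(1);todo(.5380,-.0690,.150,9.7)"
```

```text
t 40.85 [-0.46  0.26  0.12] tot 0.54 [ 0.54016 -0.06672  0.14935] [-1.200e-03  6.468e-01  7.627e-01 -3.000e-04] [0.01 0.   0.01]
t 40.85 pos [ 0.5402 -0.0667  0.1494] F [-0.5  0.3 -0.9] grip 0.0147 118.6 q6 -0.49
units shift [-0.08 -0.1  -0.03] turn [-0.02 -0.01 -0.05]
```

Free of contact at the centred height. I'll withdraw straight along the axis.

Call:
drive_tool --pt "-0.06 -0.1 -0.03 0 0 0" --pt "0 -0.15 0 0 0 0" --pt "0 -0.15 0 0 0 0" --pt "0 -0.15 0 0 0 0" --pt "0 -0.15 0 0 0 0"

```text
t: 41.35
position: [0.5235, -0.0716, 0.1512]
eef_rot: [-0.0, 0.647, 0.763, 0.0]
contact_force: [-0.0, 0.1, -0.8]
grip_width: 0.015
gripper_force: 118.6
```

Call:
drive_tool --pt "0 -0.2 0 0 0 0" --pt "0 -0.3 0 0 0 0" --pt "0 -0.5 0 0 0 0" --pt "0 -0.5 0 0 0 0" --pt "0 -0.2 0 0 0 0"

```text
t: 41.85
position: [0.4797, -0.0783, 0.1509]
eef_rot: [-0.001, 0.647, 0.762, -0.0]
contact_force: [-0.6, -0.0, -1.0]
grip_width: 0.0145
gripper_force: 118.6
```

Call:
drive_tool --pt "0 0 -0.9 0 0 0.4" --pt "0 0 -1 0 0 0.4" --pt "0 0 -1 0 0 0.4" --pt "0 0 -1 0 0 0.4" --pt "0 0 -0.85 0 0 0.4"

```text
t: 42.35
position: [0.4818, -0.0786, 0.2711]
eef_rot: [0.0, 0.724, 0.69, 0.0]
contact_force: [-0.1, 0.6, -0.9]
grip_width: 0.015
gripper_force: 118.4
```

```bash
python3 -c "
from h import *
todo(.4584,-.2623,.268,-12.2)"
```

```text
t 42.35 pos [ 0.4818 -0.0786  0.2711] F [-0.1  0.6 -0.9] grip 0.015 118.4 q6 -0.34
units shift [-7.38 -0.58  0.13] turn [0.01 0.   1.58]
```

Call:
drive_tool --pt "-0.8 0 0 0 0 0.32" --pt "-0.8 0 0 0 0 0.32" --pt "-0.8 0 0 0 0 0.32" --pt "-0.8 0 0 0 0 0.32" --pt "-0.8 0 0 0 0 0.3"

```text
t: 42.85
position: [0.4702, -0.1785, 0.2698]
eef_rot: [0.0, 0.778, 0.628, 0.0]
contact_force: [1.2, -0.0, -0.8]
grip_width: 0.0145
gripper_force: 118.4
```

```bash
python3 -c "
from h import *
todo(.4584,-.2623,.268,-12.2)"
```

```text
t 42.85 pos [ 0.4702 -0.1785  0.2698] F [ 1.2 -0.  -0.8] grip 0.0145 118.4 q6 -0.37
units shift [-3.38  0.24  0.07] turn [ 0. -0.  0.]
```

Call:
drive_tool --pt "-0.9 0.08 0 0 0 0" --pt "-0.9 0.08 0 0 0 0" --pt "-0.9 0.08 0 0 0 0" --pt "-0.65 0 0 0 0 0" --pt "0 0 0 0 0 0"

```text
t: 43.35
position: [0.4587, -0.2627, 0.2697]
eef_rot: [0.0, 0.778, 0.628, -0.0]
contact_force: [-0.3, -0.2, -0.7]
grip_width: 0.0148
gripper_force: 118.4
```

```bash
python3 -c "
from h import *
r.snapshot('top');r.snapshot('top');im=r.snapshot('side')
todo(.4584,-.2623,.268,-12.2)
cv2.imwrite('pics/ret.png',cv2.resize(im[170:280,100:210,::-1],(600,600),interpolation=cv2.INTER_CUBIC))
b=r.snapshot('top'); cv2.imwrite('pics/topc.png',b[:,:,::-1])"
```

```text
t 43.5 pos [ 0.4588 -0.2599  0.2696] F [ 0.3  0.3 -0.8] grip 0.0146 118.4 q6 -0.52
units shift [-0.1   0.01  0.06] turn [-0.01 -0.01  0.02]
```

View pics/ret.png

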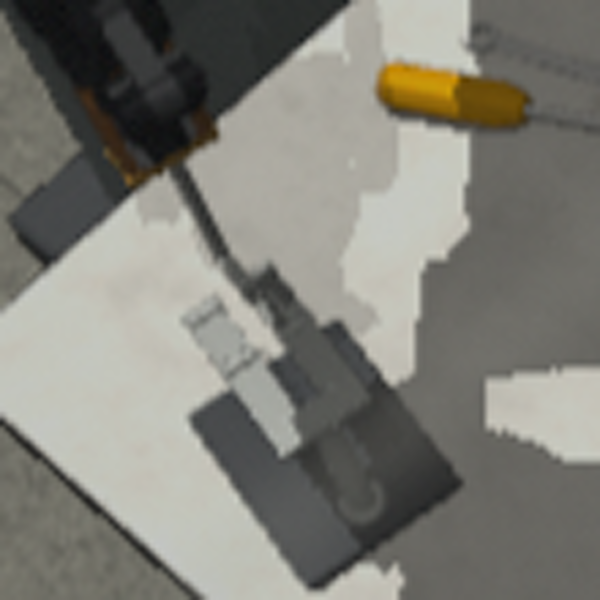

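Call:
drive_tool --pt "-0.08 0 0 0 0 0" --pt "0 0 0 0 0 0" --pt "0 0 0 0 0 0" --pt "0 0 0 0 0 0" --pt "0 0 0 0 0 0"

```text
t: 44.05
position: [0.4588, -0.2627, 0.2698]
eef_rot: [-0.0, 0.778, 0.629, 0.0]
contact_force: [-0.2, 0.3, -1.0]
grip_width: 0.0145
gripper_force: 118.4
```

```bash
python3 -c "
from h import *
im=r.snapshot('side')[:,:,::-1]; s=r.read_state(); print(s['position'])
old=cv2.imread('pics/l.png')[:,400:]; new=cv2.resize(im[170:280,100:210],(400,400))
o=cv2.cvtColor(old,6); n=cv2.cvtColor(new,6)
p0=np.array([.4577,-.2616,.2679]);p1=s['position']
for nm,dz,box in(('handle',.01,(50,60,150,130)),('rodmid',-.08,(110,118,160,170)),('foot',-.115,(145,165,190,215))):
    x0,y0,x1,y1=box; t=o[y0:y1,x0:x1]; R_=cv2.matchTemplate(n[y0-15:y1+15,x0-15:x1+15],t,cv2.TM_CCOEFF_NORMED)
    _,m,_,l=cv2.minMaxLoc(R_); e=(proj('side',p1+[0,0,dz])-proj('side',p0+[0,0,dz]))*400/110
    print(nm,round(m,2),'shift px(orig)',(np.array(l)-15)*110/400,'expected',(e*110/400).round(2))
"
```

```text
[ 0.45877127 -0.26276548  0.26980984]
handle 1.0 shift px(orig) [-0.275  0.275] expected [-0.42  0.15]
rodmid 0.99 shift px(orig) [0.    0.825] expected [-0.34  0.22]
foot 0.98 shift px(orig) [0.    0.275] expected [-0.31  0.24]
```

The hook sits in the grip as it did before, with shifts under 1 px. I'll lower it into the slot.

Call:
drive_tool --pt "0.02 -0.01 0.6 0 0 0" --pt "0 0 0.6 0 0 0" --pt "0 0 0.4 0 0 0" --pt "0 0 0.2 0 0 0" --pt "0 0 0.1 0 0 0"

```text
t: 44.6
position: [0.4585, -0.2623, 0.2219]
eef_rot: [-0.0, 0.778, 0.629, -0.0]
contact_force: [-0.1, 0.2, -1.0]
grip_width: 0.0146
gripper_force: 118.4
```

```bash
python3 -c "
from h import *
todo(.4584,-.2623,.1405,-12.2)"
```

```text
t 44.6 pos [ 0.4585 -0.2623  0.2219] F [-0.1  0.2 -1. ] grip 0.0146 118.4 q6 -0.52
units shift [-0.   -0.    3.26] turn [-0.01 -0.    0.02]
```

Call:
drive_tool --pt "0 0 0.1 0 0 0" --pt "0 0 0.1 0 0 0" --pt "0 0 0.15 0 0 0" --pt "0 0 0.15 0 0 0" --pt "0 0 0.2 0 0 0"

```text
t: 45.1
position: [0.4587, -0.2624, 0.2047]
eef_rot: [0.0, 0.778, 0.629, 0.0]
contact_force: [0.5, -0.0, -0.4]
grip_width: 0.0145
gripper_force: 118.4
```

The foot is in the slot with no contact force.

Call:
drive_tool --pt "0 0 0.4 0 0 0" --pt "0 0 0.5 0 0 0" --pt "0 0 0.5 0 0 0" --pt "0 0 0.4 0 0 0" --pt "0 0 0.2 0 0 0"

```text
t: 45.6
position: [0.4581, -0.2619, 0.1534]
eef_rot: [-0.001, 0.778, 0.629, -0.0]
contact_force: [-0.1, -0.1, -1.5]
grip_width: 0.0146
gripper_force: 118.4
```

```bash
python3 -c "
from h import *
todo(.4584,-.2623,.1405,-12.2)"
```

```text
t 45.6 pos [ 0.4581 -0.2619  0.1534] F [-0.1 -0.1 -1.5] grip 0.0146 118.4 q6 -0.52
units shift [-0.01  0.02  0.51] turn [-0.02 -0.01  0.02]
```

Call:
drive_tool --pt "0 0 0.15 0 0 0" --pt "0 0 0.12 0 0 0" --pt "0 0 0.1 0 0 0" --pt "0 0 0.05 0 0 0" --pt "0 0 0 0 0 0"

```text
t: 46.1
position: [0.4586, -0.2624, 0.1444]
eef_rot: [0.0, 0.778, 0.629, 0.0]
contact_force: [0.4, -0.4, -2.4]
grip_width: 0.0148
gripper_force: 118.4
```

Call:
drive_tool --pt "0 0 0.06 0 0 0" --pt "0 0 0.05 0 0 0" --pt "0 0 0.05 0 0 0" --pt "0 0 0 0 0 0" --pt "0 0 0 0 0 0"

```text
t: 46.6
position: [0.4586, -0.2623, 0.1403]
eef_rot: [-0.0, 0.778, 0.629, -0.0]
contact_force: [0.2, 0.5, -1.2]
grip_width: 0.0147
gripper_force: 118.4
```

Call:
drive_tool --pt "0 0 0.04 0 0 0" --pt "0 0 0.02 0 0 0" --pt "0 0 0 0 0 0" --pt "0 0 0 0 0 0" --pt "0 0 0 0 0 0"

```text
t: 47.1
position: [0.4586, -0.2624, 0.1401]
eef_rot: [0.0, 0.778, 0.629, 0.0]
contact_force: [-1.7, 0.8, 7.2]
grip_width: 0.0149
gripper_force: 120.0
```

It is seated: z is the same as at the grasp, with a 7 N upward reaction. I'll release and rise.

Call:
drive_tool --pt "0 0 0 0 0 0" --pt "0 0 0 0 0 0" --pt "0 0 0 0 0 0" --pt "0 0 0 0 0 0" --pt "0 0 0 0 0 0" --gripper 85 --newtons 20

```text
t: 47.6
position: [0.4586, -0.2623, 0.1386]
eef_rot: [-0.0, 0.778, 0.629, -0.0]
contact_force: [0.1, -0.2, -0.5]
grip_width: 0.0847
gripper_force: 0.0
```

Call:
drive_tool --pt "0 0 0 0 0 0" --pt "0 0 -0.4 0 0 0" --pt "0 0 -1 0 0 0" --pt "0 0 -1 0 0 0" --pt "0 0 -1 0 0 0"

```text
t: 48.1
position: [0.4585, -0.2622, 0.2253]
eef_rot: [0.0, 0.778, 0.629, 0.0]
contact_force: [-0.4, -1.8, 0.7]
grip_width: 0.0849
gripper_force: 0.0
```

Call:
drive_tool --pt "-0.9 -0.5 -0.8 0 0 0" --pt "-1 -0.5 0 0 0 0" --pt "-1 -0.5 0 0 0 0" --pt "-1 -0.5 0 0 0 0" --pt "-1 -0.5 0 0 0 0"

```text
t: 48.6
position: [0.3711, -0.3697, 0.2447]
eef_rot: [0.001, 0.778, 0.629, -0.0]
contact_force: [-0.2, 0.2, -0.6]
grip_width: 0.085
gripper_force: 0.0
```

Call:
drive_tool --pt "-1 -0.5 0 0 0 0" --pt "-1 -0.5 0 0 0 0" --pt "-1 -0.5 0 0 0 0" --pt "-1 -0.5 0 0 0 0" --pt "-0.5 0 0 0 0 0"

```text
t: 49.1
position: [0.2978, -0.4703, 0.2446]
eef_rot: [0.0, 0.778, 0.628, -0.0]
contact_force: [-0.7, -0.2, -0.6]
grip_width: 0.0853
gripper_force: 0.0
```

```bash
python3 -c "
from h import *
t=r.snapshot('top')[:,:,::-1]; s=r.snapshot('side')[:,:,::-1]; print(r.read_state()['t'],r.read_state()['grip_width'])
A=[cv2.resize(t[110:230,200:360],(400,300)),cv2.resize(s[140:260,215:375],(400,300)),rect('top',t,.43,.53,-.32,-.22,.152,3000),rect('side',s,.43,.53,-.32,-.22,.152,3000)]
A[2:]=[cv2.resize(x,(400,300)) for x in A[2:]]
cv2.imwrite('pics/end.png',np.vstack([np.hstack(A[:2]),np.hstack(A[2:])]))"
```

```text
49.2 0.08485089694525676
```

View pics/end.png

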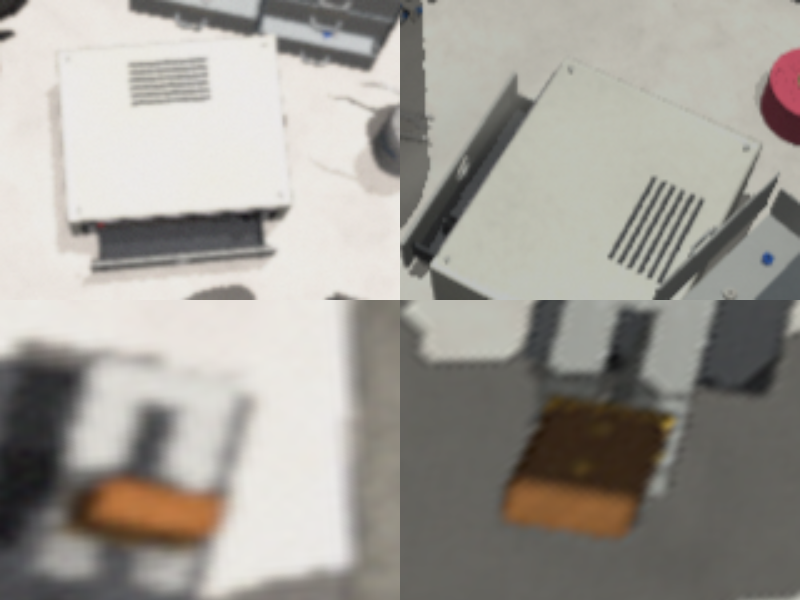

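The final view shows the tray straight and well out (plate at (185,262) in the top-left crop). The handle is seated upright over the slot at about (570,508), and the hand is clear.

```bash
python3 -c "
from cell import r
print(r.sign_off())"
```

```text
the job is handed in; nothing more can be done
None
```

I drew the tray about 42 mm out to its travel stop, hung the hook back in its stand and handed the job in at about 49 s; the highest pull I measured was about 14.4 N against the 15 N limit, and the hand-in gave no verdict.

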